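Load an ointment jar into the spring-fed jar feeder

TASK

Load the smallest of the three ointment jars on the worktop into the spring-fed jar feeder: stand it upright, lid up, in the middle of the feeder's flared mouth, let go, and push it straight down with the closed fingers against the sprung follower until its lid has passed below the two snap leaves. Then take the hand away, so that the leaves hold the jar down in the feeder.

Things in the scene. Friction and masses are not known exactly. Their poses are not given: they have to be found in the camera images.
- jar_center (a point): Centre (half-way up) of the smallest of three white screw-lid ointment jars: round, 49 mm across, 44 mm high, about 60 g, standing lid up on the worktop; the flat top of its lid is 22 mm above this point. Grip it at any yaw: 35 mm or more is free all round. z up. The other two jars (61 mm across, 58 high; 71 mm across, 66 high) are too wide for the feeder.
- feeder_mouth (a point): Centre of the feeder's mouth at rim level, 115 mm above the worktop. The feeder is an upright square aluminium tube, 61 mm wide, fixed on a grey foot 110 x 96 x 10 mm; x and y run square to its walls, z up. Mouth 65 mm square at the rim, narrowing over 9 mm to a bore 53 mm square. The round white follower plate (36 mm) stands 3 mm below the rim; a jar put on it does not sink.
- leaf_gate (a point): Point on the feeder's axis, 25 mm below the rim, midway between the tips of two sprung steel leaves, 16 mm wide, hung in its +y and -y walls; tips 38 mm apart. A jar pushed down spreads them; when the lid's top is below this point they snap in over it and hold it. Push it 4 to 5 mm below, near the middle of the lid; a jar let go sooner comes back up. z up.
- follower (a joint): Travel of the follower straight down, in m: 0 at rest at the top, about 0.066 with one jar held under the leaves, 0.076 at the bottom stop. Its spring pushes up with about 2.3 N at 0 and 9.2 N at 0.066; the whole push, leaves included, takes about 10 N at most.
Not all that is in view belongs to the job. What is shaped like the part that bears jar_center but black or purple is not meant.

How it is judged:
By the outcome, as a careful person would: the job done as asked, in the order asked, and still so for the second after the job is handed in, with the robot touching nothing.
It also fails if it takes over 42 s, if anything falls off the work surface, if the arm or the gripper's body presses on something with over 40 N, if the wrist force passes 120 N, or if a joint passes its speed limit or range.

ROBOT

A 7-joint arm with a two-finger parallel gripper is mounted at the origin on a cart in front of the work surface, level with it; the furniture and walls round the work are solid. World frame = base frame: x ahead of the robot, y to its left, z up, the work surface at z = 0. Lengths are in m, angles in degrees, forces in N, time in s.
With the tool pointing down it reaches from about 0.425 to 0.95 m from the base axis. Payload 4.7 kg.
Tool frame: the origin (TCP) lies between the finger pads; the fingertips stand 19 mm ahead of it and the grasp point (between the pads) is the TCP; x points along the fingers, z is the direction in which the jaws open and shut, and the axes are right-handed (so a half turn about x gives the same grasp; the last joint's range is limited). The gripper opens to 85 mm and grips with 20 to 120 N. Pads are 22 mm wide; open, the fingers measure 114 mm over their backs; the gripper's body (76 mm by 85 mm) begins 54 mm behind the grasp point. The pads swing forward as they close: fully open they stand 13 mm farther back than shut.
Start: joints at [-1.656, 26.849, -2.785, 87.806, 1.381, 65.374, -4.715], TCP at [0.675, 0, 0.25] pointing down, gripper open.
Joint ranges: [-148.3, 148.3], [-19.14, 114.17], [-79.39, 73.82], [5.75, 140.21], [-59.74, 239.74], [12.07, 113.84], [-152.46, 152.46]. Speed limits (degrees/s): [147.25, 147.25, 180, 180, 180, 180, 180].

INTERFACE

Orientations are given as a 3x3 rotation matrix whose columns are the frame's x, y, z axes.
In Python, from cell import * gives the robot as it stands.
- The arm moves only by the tool step_arm, never from a script. Its argument "moves" is a list of rows, each an object of numbers: "dx", "dy", "dz": the shift along the tool's x, y, z in mm; "rx", "ry", "rz": the turn, a rotation vector about the tool's x, y, z in degrees; "hand": the closure, from -1 (fully open) to 1 (shut). In form: [{"dx": .., "dy": .., "dz": .., "rx": .., "ry": .., "rz": .., "hand": ..}, ...]. A call has 1 to 20 rows; each row is the pose to reach, as a shift and turn from the pose commanded when the call began, along the tool's axes at that moment; what a row does not reach only later rows make up. A row lasts 1/12 s, in which the tool goes at most 41.7 mm and 7.16 degrees, less where a joint would pass 70% of its speed; a pose out of reach is approached as far as the arm can. A call with a gripper value outside its range is refused whole. The fingers move at their own pace and stop on an object; "grip_force" is the grip in N (left out, the last holds). Time passes only in rows, so rows that repeat a pose let the fingers close. It gives the time, the measured TCP pose, the force and the opening at its end, in the units of the state.
- state(): the state, without advancing time (a new reading comes with each control period).
- camera(name): name is "scene" or "side" or "wrist"; returns the picture (400x640x3 uint8, red, green, blue); there is no depth.
- camera_params(name): a dict with "vertical_fov" (degrees; the focal length in pixels is half the picture's height over the tangent of half this angle, whatever the lens; pixels are square), "cx", "cy" (the principal point, pixels), "D" ([k1, k2, p1, p2, k3] as OpenCV has them; the pictures are not rectified), "pose" (4x4, takes a point from camera to world coordinates); the wrist camera has in their place "hand_eye" (4x4, takes a point from camera to tool coordinates, whose origin is the TCP and whose axes are the tool frame's). Camera axes: x right, y down, z forward; pixel columns grow to the right and rows downward; lengths in m; the calibration is good to about 2 mm. A picture is of the moment at which its call begins: read the wrist's pose just before it. camera_params takes no time and is no camera call.
- close_job(): hands the job in, once; it reports no verdict.
The state is a dict: "time_s": time; "q": joint angles; "dq": joint speeds; "tau": joint torques, N m; "tool_pos": TCP position; "eef_rot": TCP orientation; "wrist_force": force on the tool from outside, world axes, zero at the start; "ft_torque": the same for the moment, N m; "finger_gap": opening from 0.0 (shut) to 1.0 (fully open).
Only numpy, scipy, OpenCV 4.12 (cv2) and the standard library are available. Lean on these libraries where they do the work, as an engineer would, in place of code of your own. Each camera call takes 0.05 s, during which the arm holds its last target.

## Working session

There is one attempt and no reset: what is moved stays moved. The work goes in short steps, Python scripts to look and compute and a tool call to move; the robot and the scene stay as the last step left them, time stands still between calls to the robot, and variables do not carry over. Pictures are saved under pics/ and viewed, and the job is handed in when it is done.

Besides the shell and the picture viewer there is one more tool, called after "Call:" in YAML: its name, and indented under it one key for each argument. step_arm: Moves the arm, as the interface text tells. Its arguments: {"type":"object","properties":{"moves":{"type":"array","items":{"type":"object","properties":{"dx":{"type":"number"},"dy":{"type":"number"},"dz":{"type":"number"},"rx":{"type":"number"},"ry":{"type":"number"},"rz":{"type":"number"},"hand":{"type":"number"}}}},"grip_force":{"type":"number"}},"required":["moves"]}

```bash
mkdir -p pics; ls; cat > h.py <<'E'
from cell import *
import numpy as np, cv2
def K(p,h=400):
    f=h/2/np.tan(np.radians(p["vertical_fov"])/2)
    return np.array([[f,0,p["cx"]],[0,f,p["cy"]],[0,0,1.]])
def pose(name,s=None):
    p=camera_params(name)
    if name=="wrist":
        s=s or state(); T=np.eye(4);T[:3,:3]=np.array(s["eef_rot"]);T[:3,3]=s["tool_pos"]
        return p,T@np.array(p["hand_eye"])
    return p,np.array(p["pose"])
def ray(name,uv,s=None):
    p,T=pose(name,s)
    n=cv2.undistortPointsIter(np.array(uv,float).reshape(-1,1,2),K(p),np.array(p["D"],float),None,None,(3,50,1e-9)).reshape(-1,2)
    d=np.c_[n,np.ones(len(n))]@T[:3,:3].T
    return T[:3,3],d
def onz(name,uv,z,s=None):
    o,d=ray(name,uv,s); return o+d*((z-o[2])/d[:,2])[:,None]
def proj(name,X,s=None):
    p,T=pose(name,s); Ti=np.linalg.inv(T)
    return cv2.projectPoints(np.array(X,float).reshape(-1,1,3),cv2.Rodrigues(Ti[:3,:3])[0],Ti[:3,3],K(p),np.array(p["D"],float))[0].reshape(-1,2)
def save(im,n): cv2.imwrite("pics/"+n+".png",im[...,::-1])
E
python3 - <<'E'
from h import *
s=state(); print(s["time_s"],s["tool_pos"],np.round(s["eef_rot"],3),s["wrist_force"],s["finger_gap"])
for n in ["scene","side","wrist"]:
    save(camera(n),n+"0"); p,T=pose(n,s); print(n,np.round(T,3).tolist(),p["vertical_fov"],p["cx"],p["cy"],p["D"])
E
```

```text
pics
0.0 [ 6.74433613e-01 -1.29738673e-05  2.49242235e-01] [[-0.002  0.     1.   ]
 [-0.     1.    -0.   ]
 [-1.    -0.    -0.002]] [-0.08015654 -0.04622279  0.28916215] 1.0017409744569667
scene [[0.886, -0.38, 0.264, 0.297], [-0.463, -0.707, 0.535, -0.566], [-0.017, -0.597, -0.802, 0.783], [0.0, 0.0, 0.0, 1.0]] 46.72869314883032 312.98003203762846 199.7378287716903 [0.00719806 0.         0.         0.         0.        ]
side [[0.902, -0.238, 0.361, 0.242], [-0.432, -0.468, 0.771, -0.755], [-0.014, -0.851, -0.525, 0.542], [0.0, 0.0, 0.0, 1.0]] 53.341001877262336 321.2140697190826 198.4992907034291 [-0.01720974  0.          0.          0.          0.        ]
wrist [[1.0, 0.003, -0.001, 0.676], [0.002, -0.952, -0.306, 0.078], [-0.002, 0.306, -0.952, 0.373], [0.0, 0.0, 0.0, 1.0]] 71.17770924689633 323.45490094698346 202.3071722329834 [-0.04484547  0.          0.          0.          0.        ]
```

View pics/scene0.png

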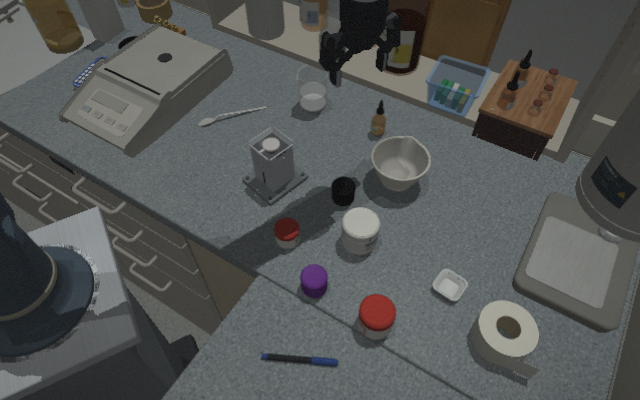

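View pics/side0.png

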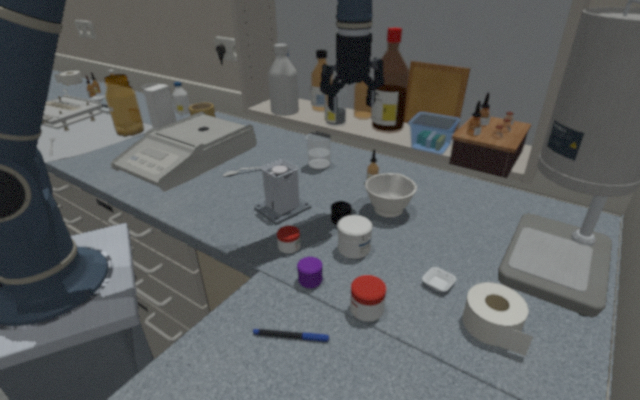

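View pics/wrist0.png

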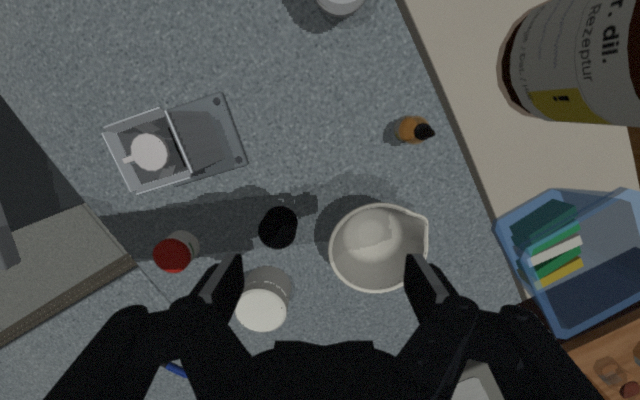

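```bash
python3 - <<'E'
from h import *
s=state()
a=cv2.imread("pics/scene0.png")[:,:,::-1];w=cv2.imread("pics/wrist0.png")[:,:,::-1];sd=cv2.imread("pics/side0.png")[:,:,::-1]
for n,im in [("scene",a),("side",sd),("wrist",w)]:
    h=cv2.cvtColor(im,cv2.COLOR_RGB2HSV)
    m=(((h[...,0]<8)|(h[...,0]>170))&(h[...,1]>130)&(h[...,2]>50)).astype(np.uint8)
    c,_=cv2.findContours(m,0,2)
    for k in c:
        if cv2.contourArea(k)>100:
            e=cv2.fitEllipse(k); print(n,np.round(e[0]),np.round(e[1],1),cv2.boundingRect(k))
            x,y,ww,hh=cv2.boundingRect(k)
            for z in (.044,.058,.066):
                P=onz(n,[[x,y+hh/2],[x+ww,y+hh/2],e[0]],z,s);print("  z",z,"ctr",np.round(P[2],4),"width",round(np.linalg.norm(P[1]-P[0]),4))
c1=cv2.resize(a[200:350,240:420],None,fx=4,fy=4,interpolation=2)
c2=cv2.resize(a[110:210,230:330],None,fx=6,fy=6,interpolation=2)
c3=cv2.resize(w[80:290,90:300],None,fx=2.8,fy=2.8,interpolation=2)
save(c1,"c1");save(c2,"c2");save(c3,"c3")
E
```

```text
scene [377. 312.] [34.7 36.5] (359, 295, 37, 36)
  z 0.044 ctr [ 0.5255 -0.3334  0.044 ] width 0.0619
  z 0.058 ctr [ 0.5211 -0.3378  0.058 ] width 0.0607
  z 0.066 ctr [ 0.5187 -0.3403  0.066 ] width 0.0601
scene [286. 229.] [22.  24.3] (274, 218, 25, 23)
  z 0.044 ctr [ 0.4633 -0.1113  0.044 ] width 0.0476
  z 0.058 ctr [ 0.4601 -0.12    0.058 ] width 0.0467
  z 0.066 ctr [ 0.4583 -0.1249  0.066 ] width 0.0461
side [368. 290.] [28.5 34.3] (352, 276, 34, 29)
  z 0.044 ctr [ 0.526  -0.3316  0.044 ] width 0.0588
  z 0.058 ctr [ 0.5181 -0.3435  0.058 ] width 0.0571
  z 0.066 ctr [ 0.5135 -0.3503  0.066 ] width 0.0562
side [288. 234.] [14.4 21.8] (277, 226, 22, 16)
  z 0.044 ctr [ 0.4623 -0.1181  0.044 ] width 0.046
  z 0.058 ctr [ 0.4561 -0.136   0.058 ] width 0.0447
  z 0.066 ctr [ 0.4526 -0.1462  0.066 ] width 0.044
side [394.  34.] [14.3 18.2] (388, 28, 13, 16)
  z 0.044 ctr [2.01   1.7571 0.044 ] width 0.0902
  z 0.058 ctr [1.9603 1.6865 0.058 ] width 0.0877
  z 0.066 ctr [1.9319 1.6462 0.066 ] width 0.0862
wrist [630. 390.] [11.9 16. ] (623, 382, 16, 16)
  z 0.044 ctr [ 1.2222 -0.376   0.044 ] width 0.0354
  z 0.058 ctr [ 1.199  -0.3567  0.058 ] width 0.0339
  z 0.066 ctr [ 1.1857 -0.3457  0.066 ] width 0.033
wrist [171. 255.] [32.1 36.6] (153, 239, 38, 34)
  z 0.044 ctr [ 0.4712 -0.1031  0.044 ] width 0.0527
  z 0.058 ctr [ 0.4799 -0.0954  0.058 ] width 0.0505
  z 0.066 ctr [ 0.4848 -0.091   0.066 ] width 0.0492
```

View pics/c1.png

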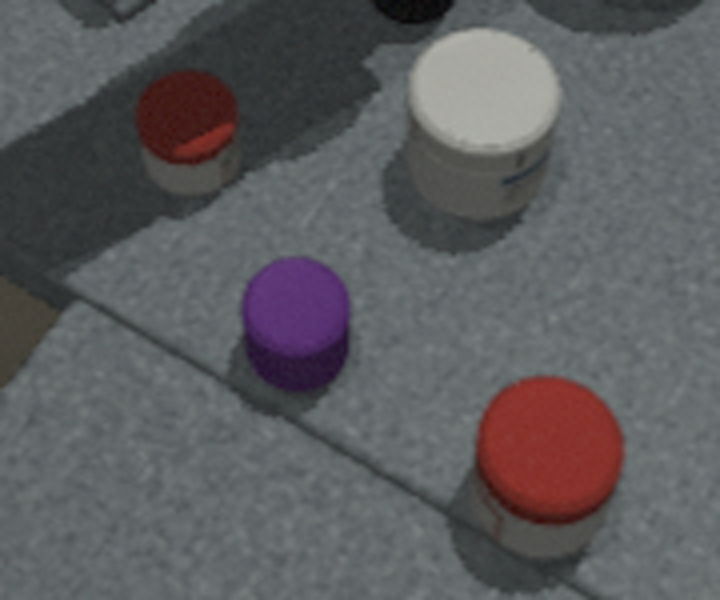

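View pics/c2.png

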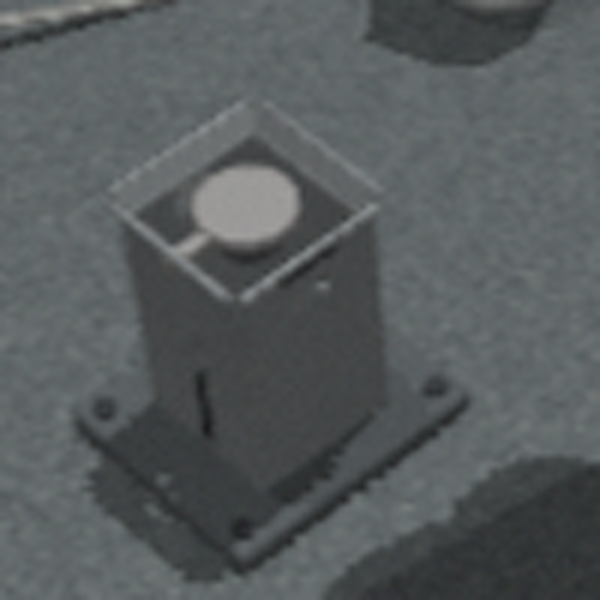

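View pics/c3.png

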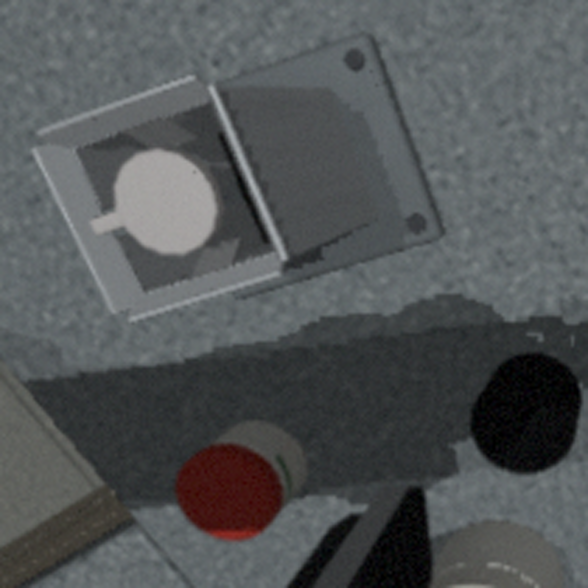

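```bash
python3 - <<'E'
from h import *
s=state()
ims={n:cv2.imread(f"pics/{n}0.png") for n in("scene","side","wrist")}
rect={"scene":(255,130,290,165),"side":(265,160,300,180),"wrist":(120,125,180,175)}
for n,(x0,y0,x1,y1) in rect.items():
    g=cv2.cvtColor(ims[n],6)[y0:y1,x0:x1]
    m=(g>(135 if n!="side" else 150)).astype(np.uint8); m=cv2.morphologyEx(m,cv2.MORPH_OPEN,np.ones((5,5)))
    c,_=cv2.findContours(m,0,2); 
    if not c: print(n,g.max());continue
    k=max(c,key=cv2.contourArea); e=cv2.fitEllipse(k); u=np.array(e[0])+[x0,y0]
    print(n,u.round(1),np.round(e[1],1),onz(n,u,.112,s).round(4))
o=onz("wrist",[[103.2,132.9],[165.7,110.4],[191.8,174],[136,193.6]],.115,s); print(o.round(4),o.mean(0))
d=np.roll(o,-1,0)-o; print(np.linalg.norm(d[:,:2],axis=1),np.degrees(np.arctan2(d[:,1],d[:,0])))
t=np.array([[110,187],[256,97],[380,205],[240,300]])/6+[230,110]
o=onz("scene",t,.115,s); print(o.round(4),o.mean(0))
d=np.roll(o,-1,0)-o; print(np.linalg.norm(d[:,:2],axis=1),np.degrees(np.arctan2(d[:,1],d[:,0])))
E
```

```text
scene [270.5 143.5] [11.4 15.9] [[0.5078 0.0443 0.112 ]]
side [279.  168.5] [ 8.  11.6] [[0.5069 0.043  0.112 ]]
wrist [146.7 152.5] [35.2 39.5] [[0.5074 0.0432 0.112 ]]
[[0.4704 0.0621 0.115 ]
 [0.5337 0.081  0.115 ]
 [0.5499 0.0229 0.115 ]
 [0.4908 0.0034 0.115 ]] [0.5111815  0.04233537 0.115     ]
[0.066137   0.06038255 0.06226534 0.06218016] [  16.64132833  -74.46148668 -161.74935932  109.16143576]
[[0.4706 0.0685 0.115 ]
 [0.5309 0.0837 0.115 ]
 [0.5458 0.0184 0.115 ]
 [0.488  0.0024 0.115 ]] [0.5088304  0.04321822 0.115     ]
[0.06211118 0.06699864 0.06002599 0.06831135] [  14.18648881  -77.08859666 -164.54715995  104.6972495 ]
```

Call:
step_arm:
  moves:
    - {"dx": 0, "dy": -20, "dz": -35, "rx": -5, "hand": -1}
    - {"dx": 0, "dy": -40, "dz": -70, "rx": -10}
    - {"dx": 0, "dy": -60, "dz": -110, "rx": -16}
    - {"dx": 20, "dy": -80, "dz": -145, "rx": -16}
    - {"dx": 50, "dy": -95, "dz": -180, "rx": -16}
    - {"dx": 80, "dy": -107, "dz": -207, "rx": -16}
    - {"dx": 80, "dy": -107, "dz": -207, "rx": -16}
    - {"dx": 80, "dy": -107, "dz": -207, "rx": -16}
    - {"dx": 80, "dy": -107, "dz": -207, "rx": -16}

```text
invalid input at $.moves[0]: expected keys dx, dy, dz, rx, ry, rz, hand
```

```bash
python3 - <<'E'
from h import *
s=state(); print(s["time_s"],s["tool_pos"],np.round(s["eef_rot"],3).tolist(),s["wrist_force"])
w=camera("wrist");save(w,"wrist1");save(camera("scene"),"scene1")
print(proj("wrist",[[.467,-.107,.044],[.467,-.107,0]],s))
E
```

```text
0.15 [6.74600200e-01 1.60345183e-05 2.49502490e-01] [[-0.001, -0.0, 1.0], [-0.0, 1.0, 0.0], [-1.0, -0.0, -0.001]] [-0.11458109 -0.12412273 -0.14879591]
[[168.82449977 257.68469321]
 [184.06850419 243.23097044]]
```

View pics/wrist1.png

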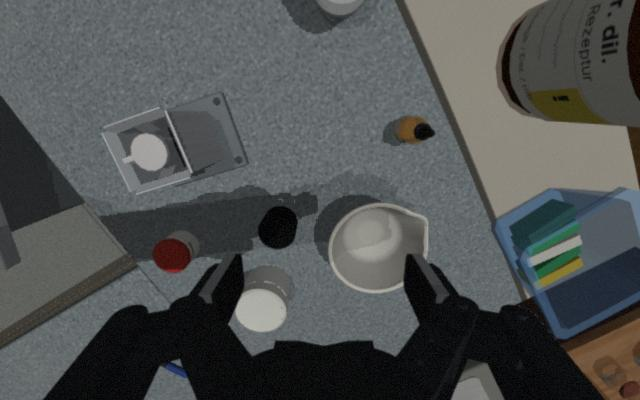

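The arm did not move because every row needs all the keys. The red-lid jar is still at wrist pixel (171,255).

Call:
step_arm:
  moves:
    - {"dx": 0, "dy": -20, "dz": -35, "rx": -5, "ry": 0, "rz": 0, "hand": -1}
    - {"dx": 0, "dy": -40, "dz": -70, "rx": -10, "ry": 0, "rz": 0, "hand": -1}
    - {"dx": 0, "dy": -60, "dz": -110, "rx": -16, "ry": 0, "rz": 0, "hand": -1}
    - {"dx": 20, "dy": -80, "dz": -145, "rx": -16, "ry": 0, "rz": 0, "hand": -1}
    - {"dx": 50, "dy": -95, "dz": -180, "rx": -16, "ry": 0, "rz": 0, "hand": -1}
    - {"dx": 80, "dy": -107, "dz": -207, "rx": -16, "ry": 0, "rz": 0, "hand": -1}
    - {"dx": 80, "dy": -107, "dz": -207, "rx": -16, "ry": 0, "rz": 0, "hand": -1}
    - {"dx": 80, "dy": -107, "dz": -207, "rx": -16, "ry": 0, "rz": 0, "hand": -1}
    - {"dx": 80, "dy": -107, "dz": -207, "rx": -16, "ry": 0, "rz": 0, "hand": -1}

```text
time_s: 1.0
tool_pos: [0.4685, -0.107, 0.1706]
eef_rot: [[0.001, -0.275, 0.961], [0.0, 0.961, 0.275], [-1.0, -0.0, 0.001]]
wrist_force: [1.0, 0.7, 1.0]
finger_gap: 1.001
```

```bash
python3 - <<'E'
from h import *
s=state(); print(s["time_s"],s["tool_pos"],np.round(s["eef_rot"],3).tolist(),s["wrist_force"])
w=camera("wrist");save(w,"wrist1");save(camera("scene"),"scene1")
print(proj("wrist",[[.467,-.107,.044],[.467,-.107,0]],s))
E
```

```text
1.0 [ 0.46846316 -0.10701471  0.17063991] [[0.001, -0.275, 0.961], [0.0, 0.961, 0.275], [-1.0, -0.0, 0.001]] [1.02339436 0.73316394 0.95354844]
[[320.95868252 199.09502013]
 [321.28421877 187.16993346]]
```

View pics/wrist1.png

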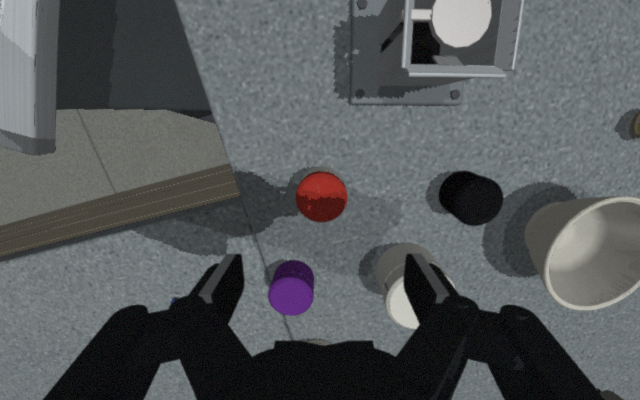

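```bash
python3 - <<'E'
from h import *
s=state(); im=cv2.imread("pics/wrist1.png"); h=cv2.cvtColor(im,cv2.COLOR_BGR2HSV)
m=(((h[...,0]<8)|(h[...,0]>170))&(h[...,1]>110)&(h[...,2]>40)).astype(np.uint8)
c,_=cv2.findContours(m,0,2)
for k in c:
    if cv2.contourArea(k)>300:
        e=cv2.fitEllipse(k);x,y,w_,h_=cv2.boundingRect(k);print(e,(x,y,w_,h_));P=onz("wrist",[e[0],[x,e[0][1]],[x+w_,e[0][1]]],.044,s);print(P.round(4),np.linalg.norm(P[2]-P[1]))
R=np.array(s["eef_rot"]); print("jar in tool mm",1e3*R.T@(P[0]-s["tool_pos"]))
# feeder
g=cv2.cvtColor(im,6); mm=cv2.morphologyEx(((g[:60,420:500]>140)*1).astype(np.uint8),2,np.ones((7,7)))
k=max(cv2.findContours(mm,0,2)[0],key=cv2.contourArea);e=cv2.fitEllipse(k);u=np.array(e[0])+[420,0];print(u,e[1],onz("wrist",u,.112,s))
save(cv2.resize(im[:120,340:540,::-1],None,fx=4,fy=4,interpolation=2),"c4")
E
```

```text
((320.9025573730469, 196.2331085205078), (49.25383377075195, 50.39727020263672), 96.72452545166016) (296, 172, 51, 50)
[[ 0.4686 -0.104   0.044 ]
 [ 0.4461 -0.1105  0.044 ]
 [ 0.4922 -0.0972  0.044 ]] 0.04796152952709708
jar in tool mm [127.6475789    2.93043257  -1.57675329]
[461.51446152  13.10454941] (57.34791946411133, 67.22740173339844) [[0.51123864 0.04585258 0.112     ]]
```

View pics/c4.png

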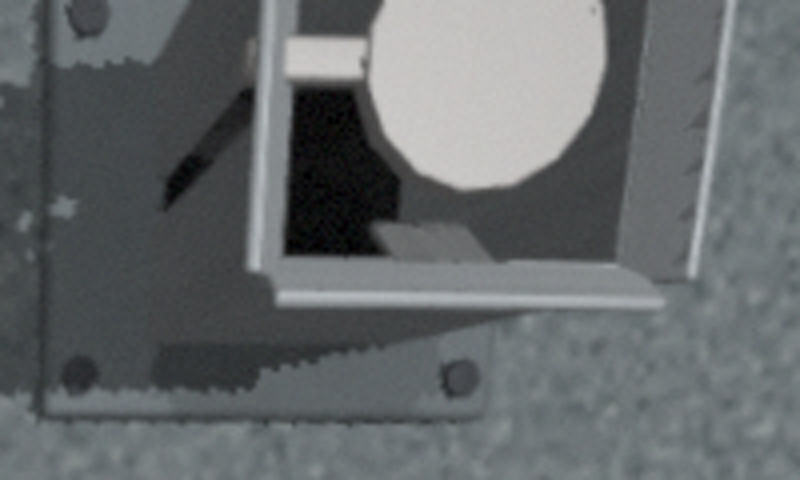

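Call:
step_arm:
  grip_force: 30
  moves:
    - {"dx": 25, "dy": 2, "dz": -1, "rx": 0, "ry": 0, "rz": 0, "hand": -1}
    - {"dx": 55, "dy": 2, "dz": -1, "rx": 0, "ry": 0, "rz": 0, "hand": -1}
    - {"dx": 85, "dy": 2, "dz": -1, "rx": 0, "ry": 0, "rz": 0, "hand": -1}
    - {"dx": 110, "dy": 2, "dz": -1, "rx": 0, "ry": 0, "rz": 0, "hand": -1}
    - {"dx": 130, "dy": 2, "dz": -1, "rx": 0, "ry": 0, "rz": 0, "hand": -1}
    - {"dx": 144, "dy": 2, "dz": -1, "rx": 0, "ry": 0, "rz": 0, "hand": -1}
    - {"dx": 144, "dy": 2, "dz": -1, "rx": 0, "ry": 0, "rz": 0, "hand": -1}
    - {"dx": 144, "dy": 2, "dz": -1, "rx": 0, "ry": 0, "rz": 0, "hand": -1}

```text
time_s: 1.77
tool_pos: [0.4682, -0.1047, 0.0265]
eef_rot: [[0.001, -0.277, 0.961], [0.0, 0.961, 0.277], [-1.0, 0.0, 0.001]]
wrist_force: [-0.9, -0.5, 1.4]
finger_gap: 0.999
```

```bash
python3 - <<'E'
from h import *
s=state(); print(s["time_s"],s["tool_pos"],s["wrist_force"])
save(camera("scene")[150:300,220:420],"s2"); save(camera("wrist"),"w2")
E
```

```text
1.7667 [ 0.46816594 -0.10465471  0.02646626] [-0.94810461 -0.52055602  1.37782701]
```

View pics/w2.png

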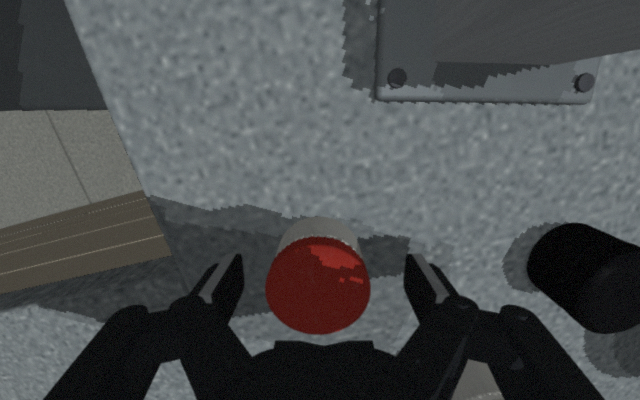

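View pics/s2.png

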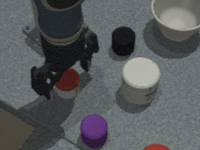

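```bash
python3 - <<'E'
from h import *
s=state(); im=cv2.imread("pics/w2.png"); h=cv2.cvtColor(im,cv2.COLOR_BGR2HSV)
m=(((h[...,0]<8)|(h[...,0]>170))&(h[...,1]>110)&(h[...,2]>40)).astype(np.uint8)
k=max(cv2.findContours(m,0,2)[0],key=cv2.contourArea);e=cv2.fitEllipse(k);print(e)
P=onz("wrist",e[0],.044,s)[0];R=np.array(s["eef_rot"]);print(P,1e3*R.T@(P-s["tool_pos"]))
p,T=pose("wrist",s);print(1e3*R.T@(T[:3,3]-s["tool_pos"]))
E
```

```text
((317.4580383300781, 285.42926025390625), (96.70905303955078, 103.90522003173828), 89.8080062866211)
[ 0.46552007 -0.1016886   0.044     ] [-16.51492334   4.03409969  -1.81292269]
[-124.20656052   77.92596639    0.74401388]
```

Call:
step_arm:
  grip_force: 30
  moves:
    - {"dx": 0, "dy": 2, "dz": -1, "rx": 0, "ry": 0, "rz": 0, "hand": -0.5}
    - {"dx": 0, "dy": 2, "dz": -1, "rx": 0, "ry": 0, "rz": 0, "hand": 0}
    - {"dx": 0, "dy": 2, "dz": -1, "rx": 0, "ry": 0, "rz": 0, "hand": 1}
    - {"dx": 0, "dy": 2, "dz": -1, "rx": 0, "ry": 0, "rz": 0, "hand": 1}
    - {"dx": 0, "dy": 2, "dz": -1, "rx": 0, "ry": 0, "rz": 0, "hand": 1}
    - {"dx": 0, "dy": 2, "dz": -1, "rx": 0, "ry": 0, "rz": 0, "hand": 1}
    - {"dx": 0, "dy": 2, "dz": -1, "rx": 0, "ry": 0, "rz": 0, "hand": 1}
    - {"dx": 0, "dy": 2, "dz": -1, "rx": 0, "ry": 0, "rz": 0, "hand": 1}

```text
time_s: 2.53
tool_pos: [0.4654, -0.1036, 0.0272]
eef_rot: [[0.001, -0.276, 0.961], [-0.0, 0.961, 0.276], [-1.0, -0.0, 0.001]]
wrist_force: [-1.9, 1.4, 5.6]
finger_gap: 0.563
```

Call:
step_arm:
  moves:
    - {"dx": -15, "dy": 0, "dz": 0, "rx": 0, "ry": 0, "rz": 0, "hand": 1}
    - {"dx": -40, "dy": 0, "dz": 0, "rx": 0, "ry": 0, "rz": 0, "hand": 1}
    - {"dx": -75, "dy": 0, "dz": 0, "rx": 0, "ry": 0, "rz": 0, "hand": 1}
    - {"dx": -110, "dy": 0, "dz": 0, "rx": 0, "ry": 0, "rz": 0, "hand": 1}
    - {"dx": -145, "dy": 0, "dz": 0, "rx": 0, "ry": 0, "rz": 0, "hand": 1}
    - {"dx": -165, "dy": 0, "dz": 0, "rx": 0, "ry": 0, "rz": 0, "hand": 1}
    - {"dx": -165, "dy": 0, "dz": 0, "rx": 0, "ry": 0, "rz": 0, "hand": 1}
    - {"dx": -165, "dy": 0, "dz": 0, "rx": 0, "ry": 0, "rz": 0, "hand": 1}
    - {"dx": -165, "dy": 0, "dz": 0, "rx": 0, "ry": 0, "rz": 0, "hand": 1}

```text
time_s: 3.28
tool_pos: [0.464, -0.1036, 0.1905]
eef_rot: [[-0.002, -0.276, 0.961], [0.0, 0.961, 0.276], [-1.0, 0.001, -0.002]]
wrist_force: [-0.3, 0.5, -1.9]
finger_gap: 0.561
```

```bash
python3 - <<'E'
from h import *
s=state(); print(s["time_s"],s["tool_pos"],s["wrist_force"],s["finger_gap"])
w=camera("wrist");sc=camera("scene");sd=camera("side");save(w,"w3")
save(cv2.resize(sc[100:260,200:400],None,fx=4,fy=3.7,interpolation=2),"s3")
save(sc,"scene3");save(cv2.resize(sd[130:280,200:400],None,fx=4,fy=4,interpolation=2),"sd3");save(sd,"side3")
R=np.array(s["eef_rot"])
for n,im in (("wrist",w),("scene",sc),("side",sd)):
    h=cv2.cvtColor(im,cv2.COLOR_RGB2HSV)
    m=(((h[...,0]<8)|(h[...,0]>170))&(h[...,1]>110)&(h[...,2]>40)).astype(np.uint8)
    c=[k for k in cv2.findContours(m,0,2)[0] if cv2.contourArea(k)>80]
    for k in c: print(n,cv2.boundingRect(k),cv2.contourArea(k))
    print(proj(n,np.array(s["tool_pos"])+R@[-.018,0,0],s))
E
```

```text
3.2833 [ 0.46402722 -0.10358769  0.19046803] [-0.25395471  0.49713745 -1.89163519] 0.5607398252511744
wrist (271, 240, 105, 98) 7800.5
[[321.47512785 295.02668606]]
scene (359, 294, 37, 37) 1008.0
scene (270, 163, 25, 25) 450.0
[[278.29776618 170.08328187]]
side (351, 275, 35, 30) 780.0
side (273, 158, 22, 15) 249.0
side (387, 27, 15, 18) 176.0
[[281.27837364 159.70452534]]
```

View pics/w3.png

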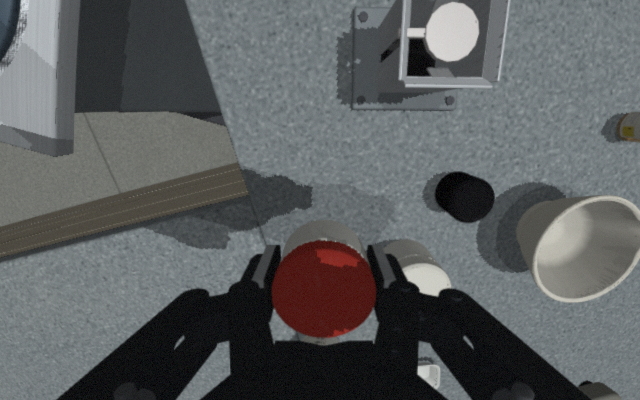

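View pics/s3.png

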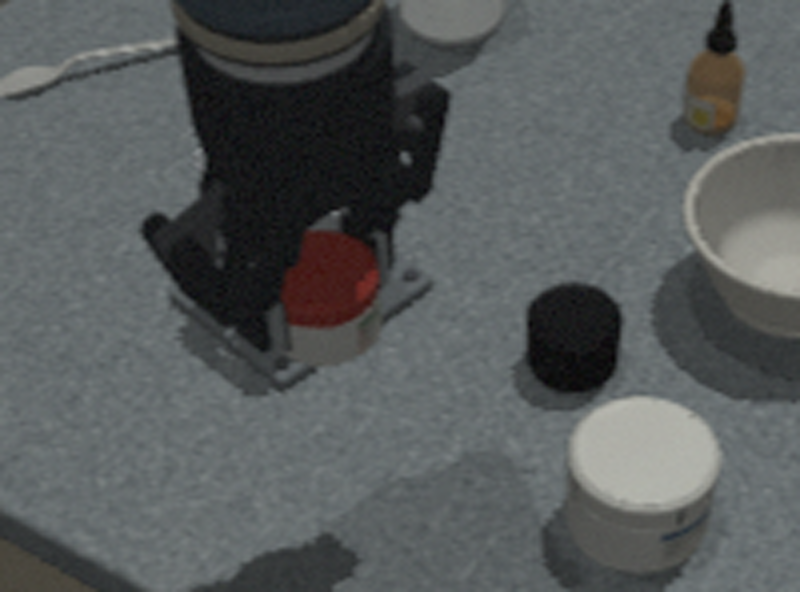

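View pics/sd3.png

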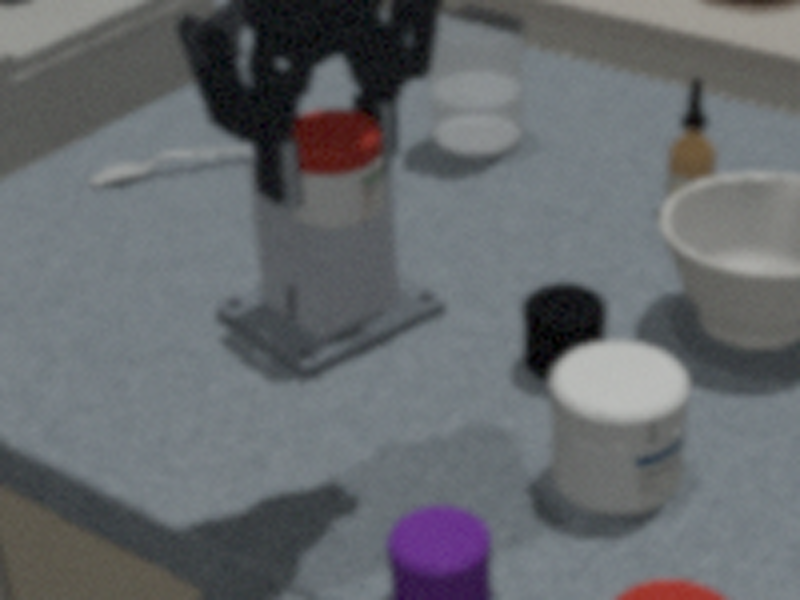

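```bash
python3 - <<'E'
from h import *
s=state(); R=np.array(s["eef_rot"]);t=np.array(s["tool_pos"])
def tl(n,uv): return 1e3*(onz(n,uv,t[2]+.0168,s)-t)@R
print(tl("wrist",[[271,290],[376,290],[323.5,338],[323.5,240]]))
a=np.linspace(0,2*np.pi,73)
for n in("wrist","scene","side"):
  for y in (0,2,4):
    P=[proj(n,t+R@np.array([[-.0168]*73,y/1e3+.0245*np.cos(a),.0245*np.sin(a)])[:,i],s)[0] for i in range(73)]
    P=np.array(P);print(n,y,P.min(0).round(1),P.max(0).round(1))
E
```

```text
[[-16.73077381   1.62592149 -22.84672471]
 [-16.8695783    1.858778    24.62188988]
 [-16.83998205 -25.65212436   0.97571605]
 [-16.76408887  26.64530441   0.84105494]]
wrist 0 [267.5 244.6] [375.5 336.1]
wrist 2 [267.2 240.3] [375.8 332.8]
wrist 4 [266.9 236. ] [376.1 329.5]
scene 0 [263.3 159.5] [293.4 182.5]
scene 2 [262.5 158.9] [292.6 181.8]
scene 4 [261.7 158.2] [291.7 181.1]
side 0 [268.4 155. ] [294.2 166.4]
side 2 [267.8 154.7] [293.5 166.1]
side 4 [267.2 154.4] [292.9 165.7]
```

```bash
python3 - <<'E'
from h import *
s=state(); R=np.array(s["eef_rot"]);t=np.array(s["tool_pos"]); im=cv2.imread("pics/w3.png");g=cv2.cvtColor(im,6)
m=cv2.morphologyEx(((g[0:75,405:500]>140)*1).astype(np.uint8),2,np.ones((15,15)))
k=max(cv2.findContours(m,0,2)[0],key=cv2.contourArea);e=cv2.fitEllipse(k);u=np.array(e[0])+[405,0];P=onz("wrist",u,.112,s)[0];print(u,e[1],P,1e3*R.T@(P-t))
save(cv2.resize(im[0:120,340:540,::-1],None,fx=4,fy=4,interpolation=2),"c5")
E
```

```text
[451.88828278  31.35956001] (51.231754302978516, 59.56974411010742) [0.50858499 0.04444712 0.112     ] [ 77.73991242 129.79051662  83.90499685]
```

View pics/c5.png

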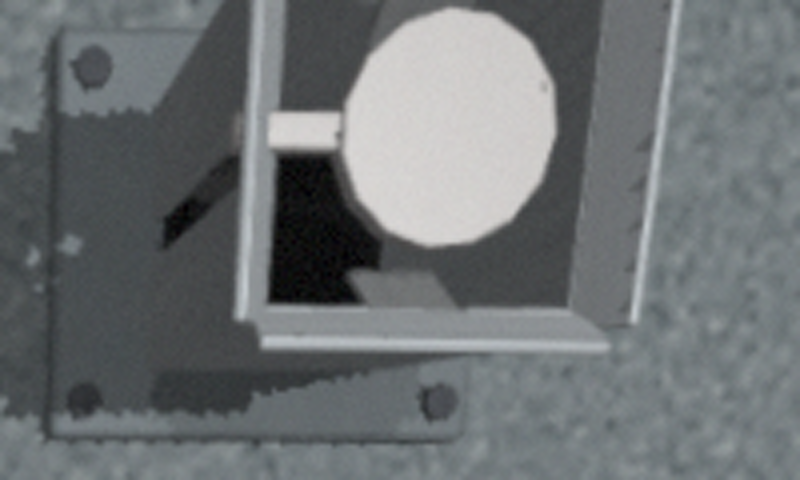

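Call:
step_arm:
  moves:
    - {"dx": 0, "dy": 20, "dz": 13, "rx": 0, "ry": 0, "rz": 0, "hand": 1}
    - {"dx": 0, "dy": 45, "dz": 29, "rx": 0, "ry": 0, "rz": 0, "hand": 1}
    - {"dx": 0, "dy": 75, "dz": 48, "rx": 0, "ry": 0, "rz": 0, "hand": 1}
    - {"dx": 0, "dy": 105, "dz": 67, "rx": 0, "ry": 0, "rz": 0, "hand": 1}
    - {"dx": 10, "dy": 122, "dz": 78, "rx": 0, "ry": 0, "rz": 0, "hand": 1}
    - {"dx": 25, "dy": 129, "dz": 83, "rx": 0, "ry": 0, "rz": 0, "hand": 1}
    - {"dx": 35, "dy": 129, "dz": 83, "rx": 0, "ry": 0, "rz": 0, "hand": 1}
    - {"dx": 35, "dy": 129, "dz": 83, "rx": 0, "ry": 0, "rz": 0, "hand": 1}
    - {"dx": 35, "dy": 129, "dz": 83, "rx": 0, "ry": 0, "rz": 0, "hand": 1}
    - {"dx": 35, "dy": 129, "dz": 83, "rx": 0, "ry": 0, "rz": 0, "hand": 1}

```text
time_s: 4.27
tool_pos: [0.5091, 0.0418, 0.1563]
eef_rot: [[-0.0, -0.273, 0.962], [-0.001, 0.962, 0.273], [-1.0, -0.0, -0.001]]
wrist_force: [0.5, -0.2, -0.5]
finger_gap: 0.563
```

```bash
python3 - <<'E'
from h import *
s=state(); print(s["time_s"],s["tool_pos"],s["wrist_force"],s["finger_gap"])
w=camera("wrist");sc=camera("scene");sd=camera("side");save(w,"w4");save(sc,"scene4");save(sd,"side4")
a=cv2.resize(sc[60:210,200:350],None,fx=4,fy=4,interpolation=2);save(a,"s4")
save(cv2.resize(sd[100:230,220:350],None,fx=4,fy=4,interpolation=2),"sd4")
E
```

```text
4.2667 [0.50912352 0.04176198 0.1562889 ] [ 0.53066771 -0.23084225 -0.48745619] 0.5634014171177478
```

View pics/w4.png

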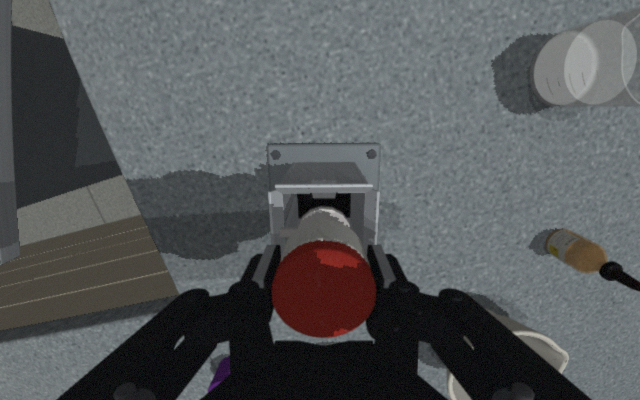

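View pics/s4.png

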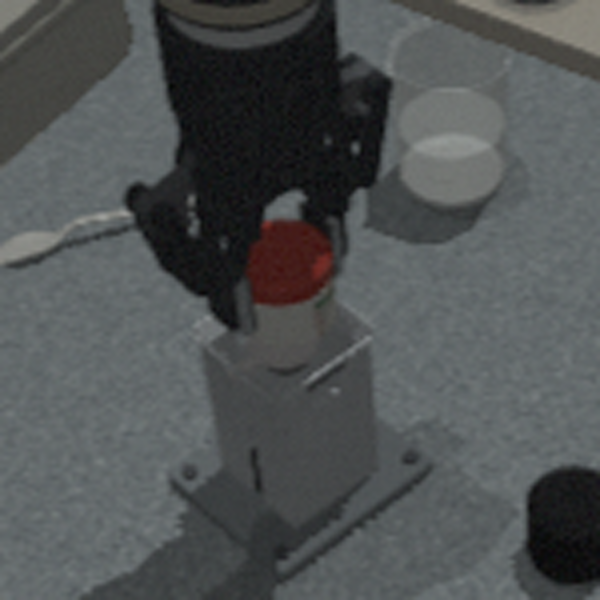

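View pics/sd4.png

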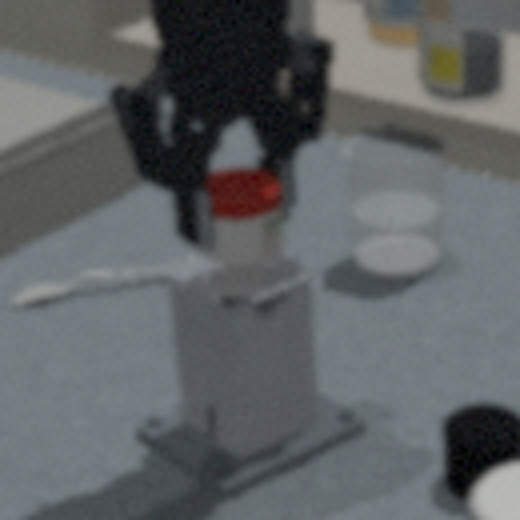

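```bash
python3 - <<'E'
from h import *
s=state(); R=np.array(s["eef_rot"]);t=np.array(s["tool_pos"])
P=onz("wrist",[[324,187],[275,187],[373,187]],.115,s);print(1e3*(P-t)@R)
for c in ([.508,.0438,.112],): print("follower est in tool",1e3*(np.array(c)-t)@R)
# scene: jar bottom rim lowest px, and rim corners
t4=np.array([[205,342],[290,395],[372,335]])/4+[200,60]
P=onz("scene",t4,.115,s);print(P,1e3*(P-t)@R)
bz=t[2]-.0272
P=onz("scene",np.array([[285,368]])/4+[200,60],bz,s);print("jar bottom near pt",1e3*(P-t)@R)
# ideal near pt
a=np.linspace(0,6.283,361);C=t+np.c_[np.full(361,.0272),.0235*np.cos(a),.0235*np.sin(a)]@R.T
p=proj("scene",C,s);i=p[:,1].argmax();print((p[i]-[200,60])*4, (p[:,0].max()-200)*4)
E
```

```text
[[ 41.96821349  34.36194896   1.11527426]
 [ 41.93088973  34.30541377 -28.99936757]
 [ 42.00553859  34.44538632  31.24131253]]
follower est in tool [44.98085113  1.91547962 -1.14171512]
[[0.47113846 0.054803   0.115     ]
 [0.49355282 0.00300372 0.115     ]
 [0.54575072 0.01969639 0.115     ]] [[ 41.93078587  22.59588192 -33.57405919]
 [ 41.96653756 -33.36251665 -26.21030916]
 [ 42.03363947 -31.61066889  28.56370708]]
jar bottom near pt [[ 27.18385156 -29.55088834 -24.37296286]]
[280.70783236 345.43415749] 331.81571520611305
```

Call:
step_arm:
  moves:
    - {"dx": 0, "dy": 3, "dz": 0, "rx": 0, "ry": 0, "rz": 0, "hand": 1}
    - {"dx": 4, "dy": 3, "dz": 0, "rx": 0, "ry": 0, "rz": 0, "hand": 1}
    - {"dx": 8, "dy": 3, "dz": 0, "rx": 0, "ry": 0, "rz": 0, "hand": 1}
    - {"dx": 12, "dy": 3, "dz": 0, "rx": 0, "ry": 0, "rz": 0, "hand": 1}
    - {"dx": 16, "dy": 3, "dz": 0, "rx": 0, "ry": 0, "rz": 0, "hand": 1}
    - {"dx": 17, "dy": 3, "dz": 0, "rx": 0, "ry": 0, "rz": 0, "hand": 1}
    - {"dx": 17, "dy": 3, "dz": 0, "rx": 0, "ry": 0, "rz": 0, "hand": 1}
    - {"dx": 17, "dy": 3, "dz": 0, "rx": 0, "ry": 0, "rz": 0, "hand": 1}
    - {"dx": 17, "dy": 3, "dz": 0, "rx": 0, "ry": 0, "rz": 0, "hand": 1}

```text
time_s: 5.17
tool_pos: [0.5084, 0.0461, 0.1394]
eef_rot: [[0.0, -0.276, 0.961], [0.0, 0.961, 0.276], [-1.0, 0.0, 0.0]]
wrist_force: [0.0, 0.7, -0.9]
finger_gap: 0.568
```

```bash
python3 - <<'E'
from h import *
s=state(); print(s["time_s"],s["tool_pos"],s["wrist_force"],s["finger_gap"])
w=camera("wrist");sc=camera("scene");save(cv2.resize(w[130:350,220:430],None,fx=2.6,fy=2.6,interpolation=2),"w5");save(cv2.resize(sc[100:190,230:320],None,fx=6,fy=6,interpolation=2),"s5")
E
```

```text
5.1667 [0.50844545 0.04612991 0.1393888 ] [ 0.00987042  0.6713625  -0.93649183] 0.5681455520595966
```

View pics/w5.png

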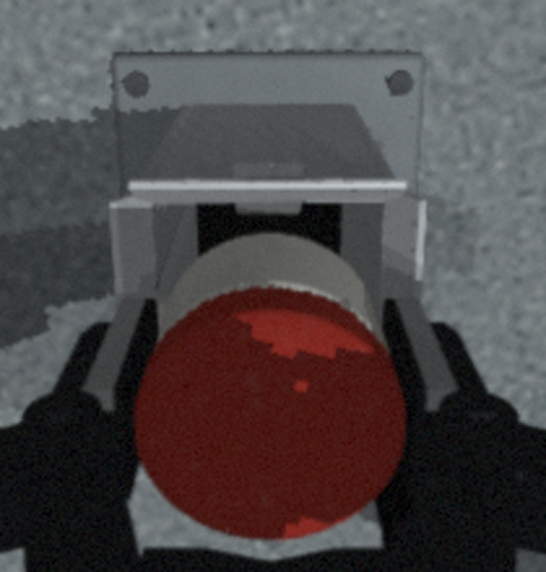

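View pics/s5.png

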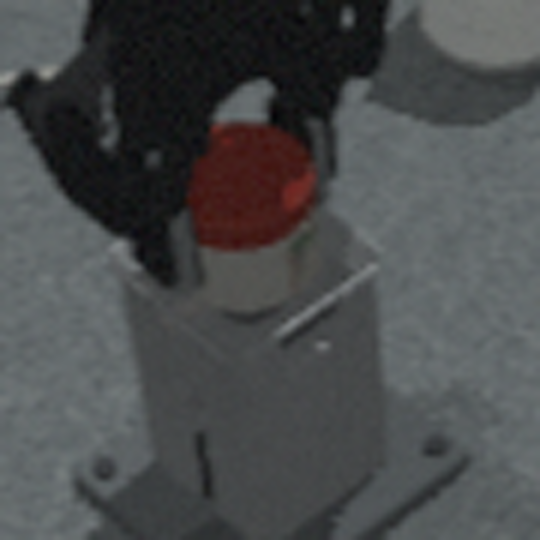

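```bash
python3 - <<'E'
from h import *
s=state(); R=np.array(s["eef_rot"]);t=np.array(s["tool_pos"])
f=lambda n,u,z:(1e3*(onz(n,u,z,s)-t)@R).round(1)
W=lambda x,y:[x/2.6+220,y/2.6+130]
S=lambda x,y:[x/6+230,y/6+100]
print("rim back",f("wrist",[W(268,187),W(130,187),W(405,187)],.115),"side rims",f("wrist",[W(112,205),W(425,205)],.115))
print("jar bottom back",f("wrist",W(270,233),.112))
print("scene jar bottom near",f("scene",S(250,312),.112),"rim corners",f("scene",[S(120,250),S(240,350),S(380,265)],.115))
P=onz("scene",S(250,312),.112,s)[0]
a=np.linspace(0,6.283,361)
for y in(-4,-2,0,2):
  C=t+np.c_[np.full(361,t[2]-.112),y/1e3+.0235*np.cos(a),.0235*np.sin(a)]@R.T
  p=proj("scene",C,s);i=p[:,1].argmax();print(y,(p[i]-[230,100])*6)
E
```

```text
rim back [[ 24.4  30.4   0.6]
 [ 24.4  30.3 -29.1]
 [ 24.4  30.4  30. ]] side rims [[ 24.4  26.2 -33.2]
 [ 24.4  26.4  34.6]]
jar bottom back [[27.4 18.6  1.1]]
scene jar bottom near [[ 27.4 -20.6 -14.4]] rim corners [[ 24.4  28.5 -28.8]
 [ 24.4 -33.1 -29. ]
 [ 24.4 -37.   28.2]]
-4 [246.21267102 315.64328095]
-2 [242.233474  312.3984256]
0 [238.26197553 309.15984429]
2 [234.29815271 305.92751834]
```

Call:
step_arm:
  moves:
    - {"dx": 0, "dy": 1, "dz": 0, "rx": 0, "ry": 0, "rz": 0, "hand": 1}
    - {"dx": 1.5, "dy": 1, "dz": 0, "rx": 0, "ry": 0, "rz": 0, "hand": 1}
    - {"dx": 1.5, "dy": 1, "dz": 0, "rx": 0, "ry": 0, "rz": 0, "hand": 1}
    - {"dx": 1.5, "dy": 1, "dz": 0, "rx": 0, "ry": 0, "rz": 0, "hand": 1}

```text
time_s: 5.6
tool_pos: [0.5083, 0.0472, 0.138]
eef_rot: [[0.001, -0.276, 0.961], [0.0, 0.961, 0.276], [-1.0, 0.0, 0.001]]
wrist_force: [0.4, 0.4, 0.2]
finger_gap: 0.569
```

Call:
step_arm:
  moves:
    - {"dx": 1, "dy": 0, "dz": 0, "rx": 0, "ry": 0, "rz": 0, "hand": 1}
    - {"dx": 1, "dy": 0, "dz": 0, "rx": 0, "ry": 0, "rz": 0, "hand": 1}
    - {"dx": 1, "dy": 0, "dz": 0, "rx": 0, "ry": 0, "rz": 0, "hand": 1}

```text
time_s: 5.85
tool_pos: [0.5083, 0.0471, 0.1369]
eef_rot: [[0.0, -0.276, 0.961], [0.0, 0.961, 0.276], [-1.0, 0.0, 0.0]]
wrist_force: [0.1, -0.2, 1.0]
finger_gap: 0.564
```

Call:
step_arm:
  moves:
    - {"dx": 0, "dy": 0, "dz": 0, "rx": 0, "ry": 0, "rz": 0, "hand": -0.2}
    - {"dx": 0, "dy": 0, "dz": 0, "rx": 0, "ry": 0, "rz": 0, "hand": -0.4}
    - {"dx": 0, "dy": 0, "dz": 0, "rx": 0, "ry": 0, "rz": 0, "hand": -0.7}
    - {"dx": 0, "dy": 0, "dz": 0, "rx": 0, "ry": 0, "rz": 0, "hand": -1}
    - {"dx": 0, "dy": 0, "dz": 0, "rx": 0, "ry": 0, "rz": 0, "hand": -1}
    - {"dx": 0, "dy": 0, "dz": 0, "rx": 0, "ry": 0, "rz": 0, "hand": -1}
    - {"dx": 0, "dy": 0, "dz": 0, "rx": 0, "ry": 0, "rz": 0, "hand": -1}
    - {"dx": 0, "dy": 0, "dz": 0, "rx": 0, "ry": 0, "rz": 0, "hand": -1}

```text
time_s: 6.52
tool_pos: [0.5081, 0.0471, 0.1368]
eef_rot: [[0.0, -0.276, 0.961], [0.0, 0.961, 0.276], [-1.0, 0.0, 0.0]]
wrist_force: [-0.1, 1.0, -1.1]
finger_gap: 1.001
```

```bash
python3 - <<'E'
from h import *
s=state(); print(s["time_s"],s["tool_pos"],s["wrist_force"],s["finger_gap"])
w=camera("wrist");sc=camera("scene");save(cv2.resize(w[130:350,200:450],None,fx=2.6,fy=2.6,interpolation=2),"w6");save(cv2.resize(sc[100:190,230:320],None,fx=6,fy=6,interpolation=2),"s6")
E
```

```text
6.5167 [0.50812508 0.04707872 0.13681037] [-0.07569849  0.99174331 -1.0773551 ] 1.0011387898533424
```

View pics/w6.png

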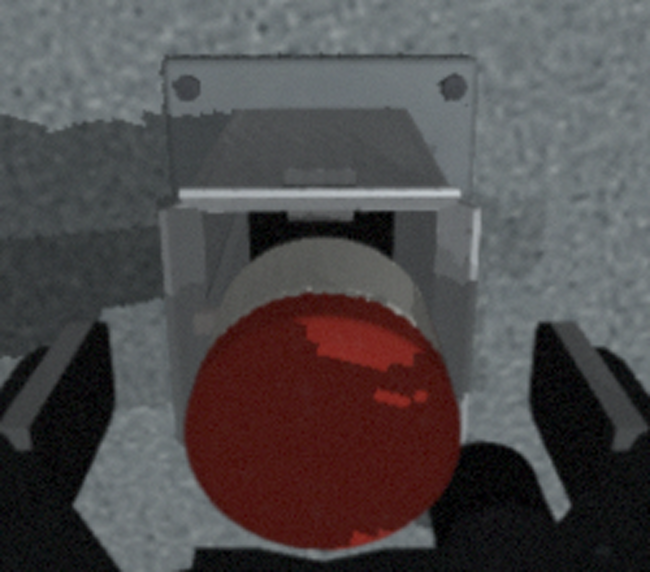

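View pics/s6.png

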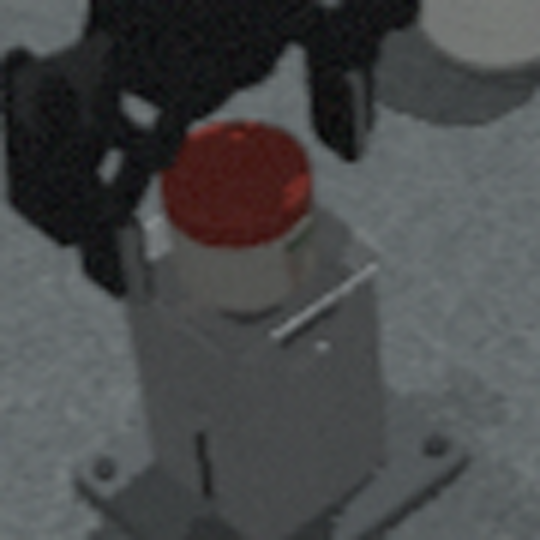

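Call:
step_arm:
  moves:
    - {"dx": -8, "dy": 0, "dz": 0, "rx": 0, "ry": 0, "rz": 0, "hand": -1}
    - {"dx": -25, "dy": 0, "dz": 0, "rx": 0, "ry": 0, "rz": 0, "hand": -1}
    - {"dx": -50, "dy": 0, "dz": 0, "rx": 0, "ry": 0, "rz": 0, "hand": -1}
    - {"dx": -75, "dy": 0, "dz": 0, "rx": 0, "ry": 0, "rz": 0, "hand": 0}
    - {"dx": -75, "dy": 0, "dz": 0, "rx": 0, "ry": 0, "rz": 0, "hand": 1}
    - {"dx": -75, "dy": 0, "dz": 0, "rx": 0, "ry": 0, "rz": 0, "hand": 1}
    - {"dx": -75, "dy": 0, "dz": 0, "rx": 0, "ry": 0, "rz": 0, "hand": 1}
    - {"dx": -75, "dy": 0, "dz": 0, "rx": 0, "ry": 0, "rz": 0, "hand": 1}
    - {"dx": -75, "dy": 0, "dz": 0, "rx": 0, "ry": 0, "rz": 0, "hand": 1}
    - {"dx": -75, "dy": 0, "dz": 0, "rx": 0, "ry": 0, "rz": 0, "hand": 1}

```text
time_s: 7.45
tool_pos: [0.5076, 0.047, 0.211]
eef_rot: [[-0.002, -0.276, 0.961], [-0.0, 0.961, 0.276], [-1.0, 0.0, -0.002]]
wrist_force: [0.4, 0.8, -0.3]
finger_gap: 0.009
```

```bash
python3 - <<'E'
from h import *
s=state(); print(s["time_s"],s["tool_pos"],s["wrist_force"],s["finger_gap"])
w=camera("wrist");sc=camera("scene");sd=camera("side");save(w,"w7");save(sc,"scene7");save(cv2.resize(sc[80:190,220:330],None,fx=5,fy=5,interpolation=2),"s7");save(cv2.resize(sd[100:230,220:350],None,fx=4,fy=4,interpolation=2),"sd7")
R=np.array(s["eef_rot"]);t=np.array(s["tool_pos"])
for n,im in(("wrist",w),("scene",sc),("side",sd)):
    h=cv2.cvtColor(im,cv2.COLOR_RGB2HSV)
    m=(((h[...,0]<8)|(h[...,0]>170))&(h[...,1]>110)&(h[...,2]>40)).astype(np.uint8)
    for k in cv2.findContours(m,0,2)[0]:
        if cv2.contourArea(k)>80:
            e=cv2.fitEllipse(k); print(n,cv2.boundingRect(k),np.round(e[0],1),np.round(e[1],1),(1e3*(onz(n,e[0],.156,s)-t)@R).round(1))
a=np.linspace(0,6.283,361)
for n in("wrist","scene","side"):
  for y in(-4,0):
    C=t+np.c_[np.full(361,t[2]-.155),y/1e3+.0245*np.cos(a),.0245*np.sin(a)]@R.T
    p=proj(n,C,s);print(n,y,p.min(0).round(1),p.max(0).round(1))
E
```

```text
7.45 [0.50761906 0.04700991 0.21095641] [ 0.40316748  0.79356475 -0.32511431] 0.009225731811844707
wrist (291, 197, 69, 57) [324.5 225.9] [56.  70.6] [[55.   3.1  1.6]]
scene (359, 294, 37, 37) [376.8 312.3] [35.3 36.6] [[  55.  -395.  -130.8]]
scene (257, 120, 25, 21) [268.8 130.3] [20.2 24.3] [[55.  -9.  -4.7]]
side (351, 275, 35, 30) [368.  289.7] [29.3 34.4] [[  55.1 -443.  -174. ]]
side (269, 149, 19, 12) [278.2 154.3] [11.4 19.3] [[ 55. -17. -10.]]
side (387, 27, 15, 17) [394.2  35. ] [16.2 16.7] [[  52.9  780.8 1364.7]]
wrist -4 [287.4 201.6] [357.  265.4]
wrist 0 [287.2 195.9] [357.3 260.5]
scene -4 [256.3 119.2] [281.9 137.4]
scene 0 [255.  118.2] [280.5 136.3]
side -4 [267.7 147.2] [289.1 156.3]
side 0 [266.7 146.7] [288.  155.7]
```

View pics/w7.png

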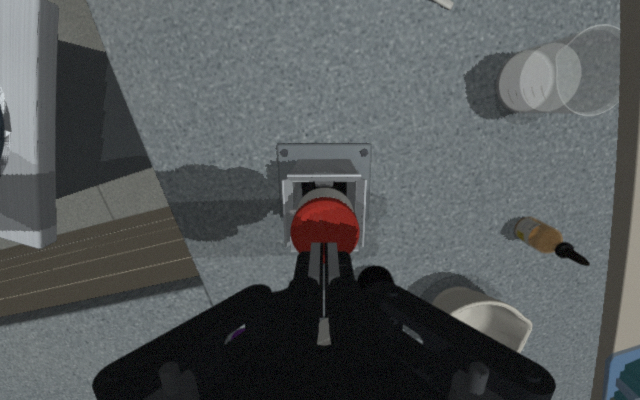

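View pics/s7.png

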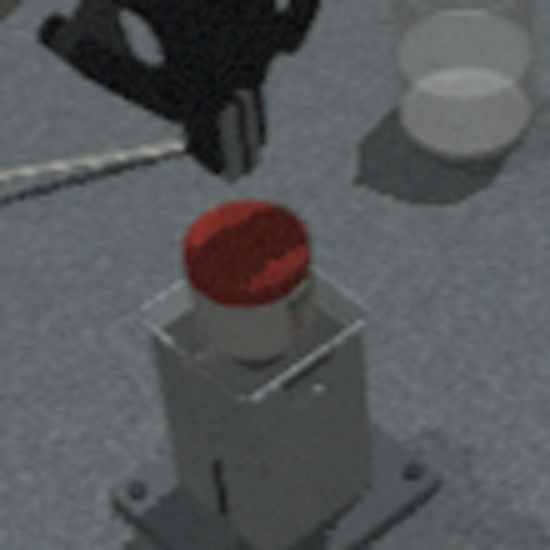

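Call:
step_arm:
  moves:
    - {"dx": 10, "dy": -3, "dz": 0, "rx": 0, "ry": 0, "rz": 0, "hand": 1}
    - {"dx": 25, "dy": -3, "dz": 0, "rx": 0, "ry": 0, "rz": 0, "hand": 1}
    - {"dx": 32, "dy": -3, "dz": 0, "rx": 0, "ry": 0, "rz": 0, "hand": 1}
    - {"dx": 36, "dy": -3, "dz": 0, "rx": 0, "ry": 0, "rz": 0, "hand": 1}
    - {"dx": 39, "dy": -3, "dz": 0, "rx": 0, "ry": 0, "rz": 0, "hand": 1}
    - {"dx": 42, "dy": -3, "dz": 0, "rx": 0, "ry": 0, "rz": 0, "hand": 1}
    - {"dx": 45, "dy": -3, "dz": 0, "rx": 0, "ry": 0, "rz": 0, "hand": 1}
    - {"dx": 48, "dy": -3, "dz": 0, "rx": 0, "ry": 0, "rz": 0, "hand": 1}
    - {"dx": 48, "dy": -3, "dz": 0, "rx": 0, "ry": 0, "rz": 0, "hand": 1}

```text
time_s: 8.35
tool_pos: [0.5087, 0.0441, 0.1635]
eef_rot: [[-0.001, -0.276, 0.961], [-0.0, 0.961, 0.276], [-1.0, 0.0, -0.001]]
wrist_force: [-1.4, -0.9, 2.8]
finger_gap: -0.0
```

```bash
python3 - <<'E'
from h import *
s=state(); print(s["time_s"],s["tool_pos"],s["wrist_force"])
w=camera("wrist");sc=camera("scene");sd=camera("side");save(w[130:350,200:450],"w8");save(cv2.resize(sc[80:190,220:330],None,fx=5,fy=5,interpolation=2),"s8")
save(cv2.resize(sd[100:230,220:350],None,fx=4,fy=4,interpolation=2),"sd8")
E
```

```text
8.35 [0.50867682 0.0440926  0.16354654] [-1.38114543 -0.85380962  2.80545594]
```

View pics/s8.png

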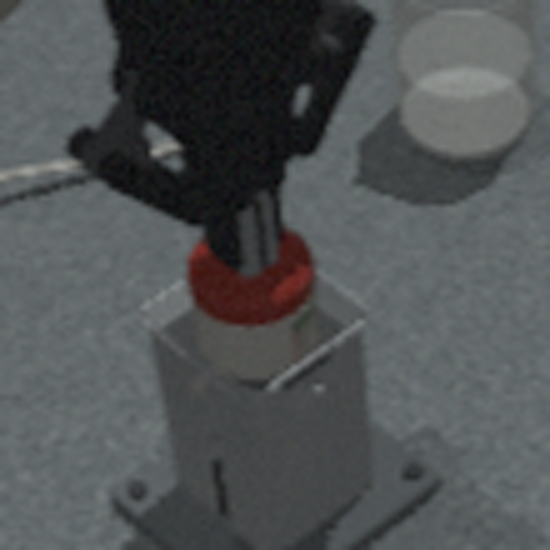

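View pics/w8.png

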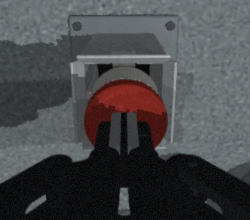

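View pics/sd8.png

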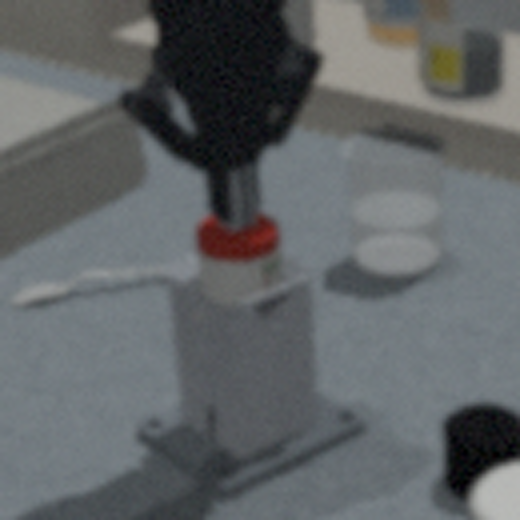

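Call:
step_arm:
  moves:
    - {"dx": 3, "dy": 0, "dz": 0, "rx": 0, "ry": 0, "rz": 0, "hand": 1}
    - {"dx": 6, "dy": 0, "dz": 0, "rx": 0, "ry": 0, "rz": 0, "hand": 1}
    - {"dx": 9, "dy": 0, "dz": 0, "rx": 0, "ry": 0, "rz": 0, "hand": 1}
    - {"dx": 12, "dy": 0, "dz": 0, "rx": 0, "ry": 0, "rz": 0, "hand": 1}
    - {"dx": 15, "dy": 0, "dz": 0, "rx": 0, "ry": 0, "rz": 0, "hand": 1}
    - {"dx": 18, "dy": 0, "dz": 0, "rx": 0, "ry": 0, "rz": 0, "hand": 1}
    - {"dx": 21, "dy": 0, "dz": 0, "rx": 0, "ry": 0, "rz": 0, "hand": 1}
    - {"dx": 24, "dy": 0, "dz": 0, "rx": 0, "ry": 0, "rz": 0, "hand": 1}
    - {"dx": 24, "dy": 0, "dz": 0, "rx": 0, "ry": 0, "rz": 0, "hand": 1}

```text
time_s: 9.25
tool_pos: [0.5088, 0.0441, 0.1397]
eef_rot: [[-0.0, -0.276, 0.961], [-0.0, 0.961, 0.276], [-1.0, -0.0, -0.0]]
wrist_force: [-2.4, -0.5, 3.6]
finger_gap: -0.001
```

```bash
python3 - <<'E'
from h import *
s=state(); print(s["time_s"],s["tool_pos"],s["wrist_force"])
sc=camera("scene");sd=camera("side");a=cv2.resize(sc[80:190,220:330],(500,500),interpolation=2);b=cv2.resize(sd[110:220,230:340],(300,300),interpolation=2)
o=np.zeros((500,800,3),np.uint8);o[:,:500]=a;o[:300,500:]=b;save(o,"s9")
E
```

```text
9.25 [0.50877596 0.04409574 0.13968352] [-2.41210254 -0.54665316  3.55753287]
```

View pics/s9.png

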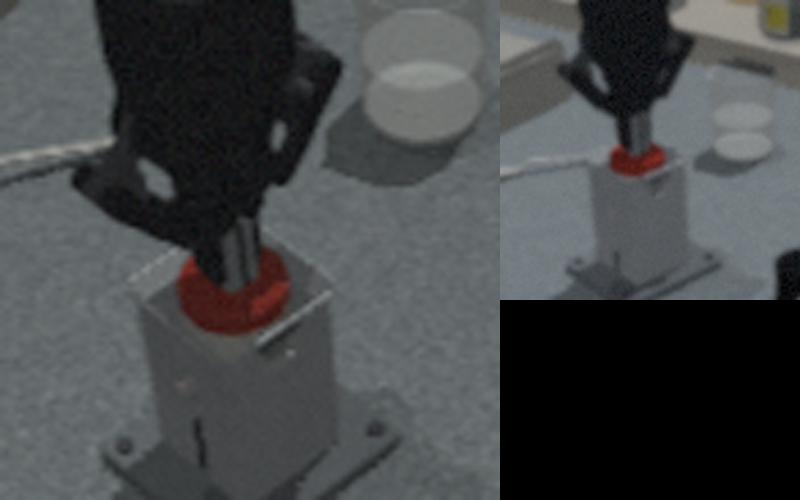

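Call:
step_arm:
  moves:
    - {"dx": 3, "dy": 0, "dz": 0, "rx": 0, "ry": 0, "rz": 0, "hand": 1}
    - {"dx": 6, "dy": 0, "dz": 0, "rx": 0, "ry": 0, "rz": 0, "hand": 1}
    - {"dx": 9, "dy": 0, "dz": 0, "rx": 0, "ry": 0, "rz": 0, "hand": 1}
    - {"dx": 12, "dy": 0, "dz": 0, "rx": 0, "ry": 0, "rz": 0, "hand": 1}
    - {"dx": 15, "dy": 0, "dz": 0, "rx": 0, "ry": 0, "rz": 0, "hand": 1}
    - {"dx": 18, "dy": 0, "dz": 0, "rx": 0, "ry": 0, "rz": 0, "hand": 1}
    - {"dx": 21, "dy": 0, "dz": 0, "rx": 0, "ry": 0, "rz": 0, "hand": 1}
    - {"dx": 24, "dy": 0, "dz": 0, "rx": 0, "ry": 0, "rz": 0, "hand": 1}
    - {"dx": 26, "dy": 0, "dz": 0, "rx": 0, "ry": 0, "rz": 0, "hand": 1}
    - {"dx": 26, "dy": 0, "dz": 0, "rx": 0, "ry": 0, "rz": 0, "hand": 1}

```text
time_s: 10.18
tool_pos: [0.5089, 0.0441, 0.1141]
eef_rot: [[0.0, -0.276, 0.961], [-0.0, 0.961, 0.276], [-1.0, -0.0, -0.0]]
wrist_force: [-2.5, -1.1, 5.6]
finger_gap: -0.001
```

Call:
step_arm:
  moves:
    - {"dx": 2, "dy": 0, "dz": 0, "rx": 0, "ry": 0, "rz": 0, "hand": 1}
    - {"dx": 4, "dy": 0, "dz": 0, "rx": 0, "ry": 0, "rz": 0, "hand": 1}
    - {"dx": 6, "dy": 0, "dz": 0, "rx": 0, "ry": 0, "rz": 0, "hand": 1}
    - {"dx": 8, "dy": 0, "dz": 0, "rx": 0, "ry": 0, "rz": 0, "hand": 1}
    - {"dx": 10, "dy": 0, "dz": 0, "rx": 0, "ry": 0, "rz": 0, "hand": 1}
    - {"dx": 10, "dy": 0, "dz": 0, "rx": 0, "ry": 0, "rz": 0, "hand": 1}
    - {"dx": 10, "dy": 0, "dz": 0, "rx": 0, "ry": 0, "rz": 0, "hand": 1}
    - {"dx": 10, "dy": 0, "dz": 0, "rx": 0, "ry": 0, "rz": 0, "hand": 1}

```text
time_s: 10.85
tool_pos: [0.509, 0.0441, 0.1045]
eef_rot: [[0.0, -0.275, 0.961], [-0.0, 0.961, 0.275], [-1.0, -0.0, 0.0]]
wrist_force: [-2.6, -1.2, 7.9]
finger_gap: 0.0
```

```bash
python3 - <<'E'
from h import *
s=state(); print(s["time_s"],s["tool_pos"],s["wrist_force"])
sc=camera("scene");w=camera("wrist");a=cv2.resize(sc[80:190,220:330],(500,500),interpolation=2)
save(a,"s10");save(cv2.resize(w[100:320,200:450],None,fx=2.6,fy=2.6,interpolation=2),"w10")
E
```

```text
10.85 [0.50895232 0.04409435 0.10446689] [-2.63077644 -1.16937348  7.93467992]
```

View pics/s10.png

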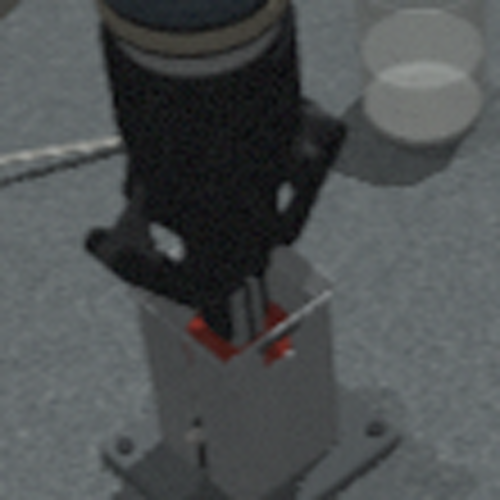

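View pics/w10.png

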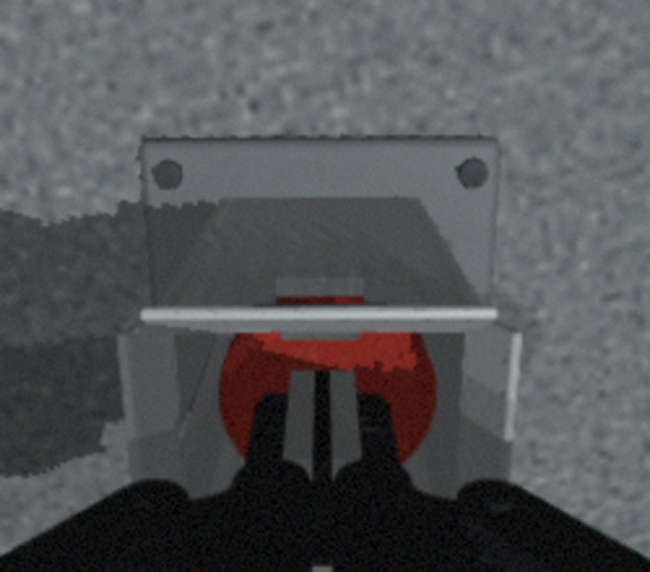

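Call:
step_arm:
  moves:
    - {"dx": 0.5, "dy": 0, "dz": 0, "rx": 0, "ry": 0, "rz": 0, "hand": 1}
    - {"dx": 0.5, "dy": 0, "dz": 0, "rx": 0, "ry": 0, "rz": 0, "hand": 1}
    - {"dx": 0, "dy": 0, "dz": 0, "rx": 0, "ry": 0, "rz": 0, "hand": 1}
    - {"dx": -2, "dy": 0, "dz": 0, "rx": 0, "ry": 0, "rz": 0, "hand": 1}
    - {"dx": -4, "dy": 0, "dz": 0, "rx": 0, "ry": 0, "rz": 0, "hand": 1}
    - {"dx": -6, "dy": 0, "dz": 0, "rx": 0, "ry": 0, "rz": 0, "hand": 1}
    - {"dx": -8, "dy": 0, "dz": 0, "rx": 0, "ry": 0, "rz": 0, "hand": 1}
    - {"dx": -8, "dy": 0, "dz": 0, "rx": 0, "ry": 0, "rz": 0, "hand": 1}

```text
time_s: 11.62
tool_pos: [0.5095, 0.0444, 0.1121]
eef_rot: [[0.001, -0.276, 0.961], [0.0, 0.961, 0.276], [-1.0, 0.0, 0.002]]
wrist_force: [-1.4, -0.4, 0.4]
finger_gap: 0.002
```

```bash
python3 - <<'E'
from h import *
s=state(); print(s["time_s"],s["tool_pos"],s["wrist_force"])
sc=camera("scene");w=camera("wrist");a=cv2.resize(sc[80:190,220:330],(500,500),interpolation=2)
save(a,"s11");save(cv2.resize(w[100:320,200:450],None,fx=2.6,fy=2.6,interpolation=2),"w11")
E
```

```text
11.6167 [0.50949852 0.04439373 0.11205286] [-1.35303808 -0.37148732  0.43876064]
```

View pics/w11.png

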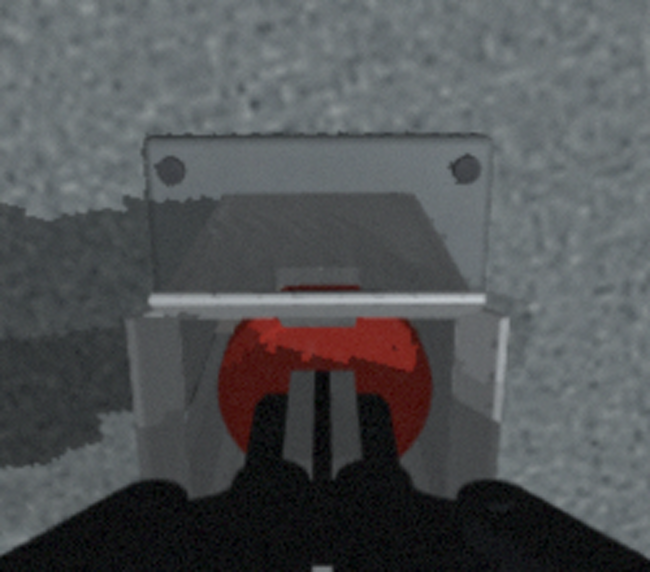

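Call:
step_arm:
  moves:
    - {"dx": -10, "dy": 0, "dz": 0, "rx": 0, "ry": 0, "rz": 0, "hand": 1}
    - {"dx": -25, "dy": 0, "dz": 0, "rx": 0, "ry": 0, "rz": 0, "hand": 1}
    - {"dx": -45, "dy": 0, "dz": 0, "rx": 0, "ry": 0, "rz": 0, "hand": 1}
    - {"dx": -70, "dy": 0, "dz": 0, "rx": 0, "ry": 0, "rz": 0, "hand": 1}
    - {"dx": -95, "dy": -10, "dz": 0, "rx": 0, "ry": 0, "rz": 0, "hand": 1}
    - {"dx": -110, "dy": -30, "dz": 0, "rx": 0, "ry": 0, "rz": 0, "hand": 1}
    - {"dx": -110, "dy": -50, "dz": 0, "rx": 0, "ry": 0, "rz": 0, "hand": 1}
    - {"dx": -110, "dy": -50, "dz": 0, "rx": 0, "ry": 0, "rz": 0, "hand": 1}
    - {"dx": -110, "dy": -50, "dz": 0, "rx": 0, "ry": 0, "rz": 0, "hand": 1}
    - {"dx": -110, "dy": -50, "dz": 0, "rx": 0, "ry": 0, "rz": 0, "hand": 1}

```text
time_s: 12.55
tool_pos: [0.5223, -0.0032, 0.2217]
eef_rot: [[-0.001, -0.276, 0.961], [0.001, 0.961, 0.276], [-1.0, 0.001, -0.0]]
wrist_force: [-0.5, 0.7, 0.0]
finger_gap: 0.001
```

```bash
python3 - <<'E'
from h import *
s=state(); print(s["time_s"],s["tool_pos"],s["wrist_force"])
sc=camera("scene");w=camera("wrist");a=cv2.resize(sc[80:190,220:330],(500,500),interpolation=2)
save(a,"s12");save(w,"w12f");save(cv2.resize(w[130:330,220:420],(600,600),interpolation=2),"w12")
E
```

```text
12.55 [ 0.52230711 -0.0031799   0.22173664] [-0.47114494  0.73871942  0.00961089]
```

View pics/s12.png

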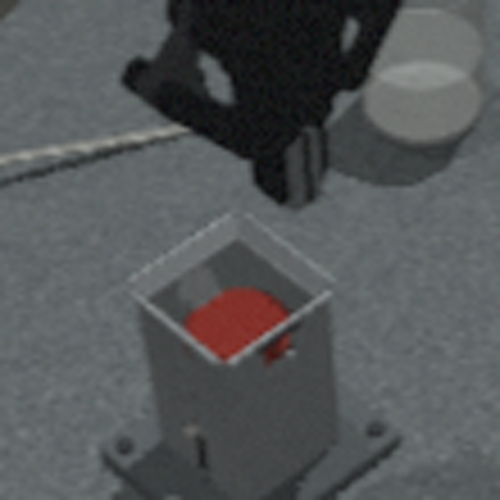

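View pics/w12.png

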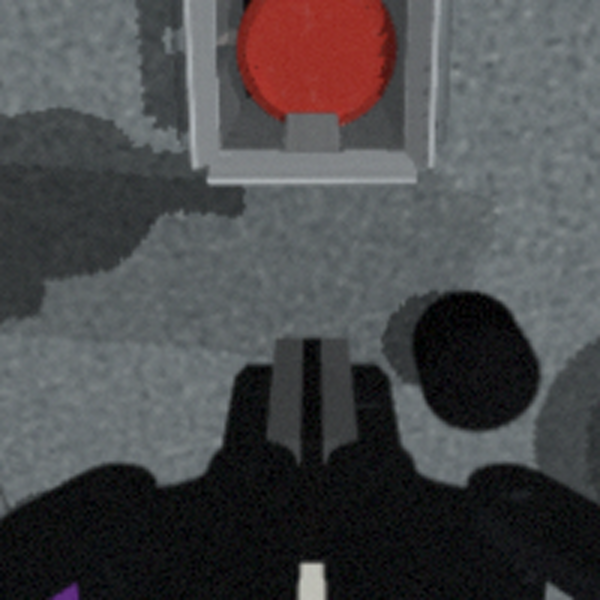

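```bash
python3 - <<'E'
from h import *
w=cv2.imread("pics/w12f.png")[:,:,::-1];save(cv2.resize(w[60:200,260:400],(600,600),interpolation=2),"w13")
E
```

```text
(no output)
```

View pics/w13.png

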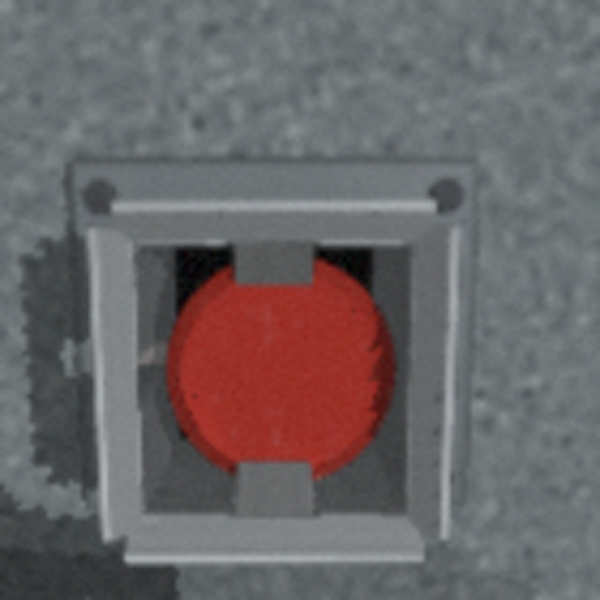

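Both leaves lie over the lid's edge, at crop pixels (275,265) and (275,487). The jar is held upright in the bore and the hand is clear.

```bash
python3 -c "
from cell import *
print(close_job(), state()['time_s'])"
```

```text
the job is handed in; nothing more can be done
the job is handed in; nothing more can be done
```

The smallest jar, the red-lidded white one, is loaded in the feeder and held under both snap leaves. I handed the job in at about 12.7 s.

**What I did:** I gripped the jar and stood it on the follower in the middle of the mouth. I let go and pushed it down with the closed fingers until the lid was about 4.5 to 5 mm below the leaf gate. The wrist force read about 8 N at the bottom. I then drew the hand straight up and moved it aside.

**Last checks:**
- **Jar held:** about 8 mm up from the bottom, the wrist force fell to about zero, so the jar did not follow the fingers up.
- **Leaves:** the last wrist picture shows both leaf tips over the lid's edge, with the jar level in the bore.
- **Hand:** it stood clear of the feeder, fingertips about 9 cm above the rim.

**What failed or disagreed:**
- **Refused call:** the first move call was refused for missing keys, and nothing moved.
- **Camera disagreement:** the scene and wrist views differed by 2 to 4 mm on where the jar and feeder lay along the feeder's y. I took values in between, and the flared mouth left enough room for that.

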